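Brake lever check on two cart handles

TASK

Check the two cart brake handles that stand on the bench. With the outside of the fingers press the long lever in towards its bar until it is against its stop, still short of the bar, hold it there for about a second and let it spring right back out; then press the short lever in against its stop in the same way and finish while still holding it there. Only push the levers, one at a time and without forcing them: do not pinch or hook them, do not touch the bars, and leave the things standing around where they are.

Things in the scene. Friction and masses are not known exactly. Their poses are not given: they have to be found in the camera images.
- long_stand: Stand of the long-lever brake handle, fixed, on the left or right of the work, may be turned. Steel foot 90 x 120 x 12 mm, post 22 mm thick. Origin: underside of the foot, below the middle of the bar. y runs along the bar, +x from lever to bar (the way to press, about away from the robot). The lever lies on the -x side at the height of the bar; pivot at x -45, y +62, z 115 mm, free end towards -y.
- long_lever (a joint): Angle of the long lever about its upright pivot, rad: 0 = sprung right out, 0.30 = against its stop, about 15 mm of air left to the bar. Straight aluminium blade 135 mm long, 8 mm thick, 16 mm high. A spring resists with about 1 N at the start and 3 N at the stop (pushed 100 mm from the pivot); at the stop the force rises steeply. Springs back out when let go.
- long_pad (a point): Point to press on the long lever: middle of the blade's thickness and height, 100 mm from the pivot, 115 mm above the worktop; moves with the lever. x axis: square to the blade, towards the bar (pressing direction); -y: to the free end. The face to press is 4 mm to its -x side. With the lever out, x is turned 0.20 rad clockwise (from above) from the stand's x.
- short_stand: Stand of the short-lever brake handle, fixed, on the left or right of the work, may be turned. Steel foot 90 x 120 x 12 mm, post 22 mm thick. Origin: underside of the foot, below the middle of the bar. y runs along the bar, +x from lever to bar (the way to press, about away from the robot). The lever lies on the -x side at the height of the bar; pivot at x -45, y +62, z 115 mm, free end towards -y.
- short_lever (a joint): Angle of the short lever about its upright pivot, rad: 0 = sprung right out, 0.40 = against its stop, about 15 mm of air left to the bar. Straight aluminium blade 80 mm long, 8 mm thick, 16 mm high. A spring resists with about 1 N at the start and 3 N at the stop (pushed 60 mm from the pivot); at the stop the force rises steeply. Springs back out when let go.
- short_pad (a point): Point to press on the short lever: middle of the blade's thickness and height, 60 mm from the pivot, 115 mm above the worktop; moves with the lever. x axis: square to the blade, towards the bar (pressing direction); -y: to the free end. The face to press is 4 mm to its -x side. With the lever out, x is turned 0.25 rad clockwise (from above) from the stand's x.
- long_bar: Grip bar of the long-lever handle, level, 180 mm long, 30 mm thick at most, fixed to the stand; same origin and axes as the stand, centre line at z 115 mm. With it go the collar and fork that hold the pivot (y +49 to +75, x down to -52 mm, top 17 mm above the centre line). Not to be touched: fingers reaching 30 mm below the blade from its -x side are clear of it.
- short_bar: Grip bar of the short-lever handle, level, 180 mm long, 30 mm thick at most, fixed to the stand; same origin and axes as the stand, centre line at z 115 mm. With it go the collar and fork that hold the pivot (y +49 to +75, x down to -52 mm, top 17 mm above the centre line). Not to be touched: fingers reaching 30 mm below the blade from its -x side are clear of it.
- clear_vial: Bystander: clear glass sample vial with a white cap, 25 mm across, 61 mm tall, standing beyond the free end of the long-lever handle. Origin at the centre of its underside.
- orange_vial: Bystander: small vial with an orange cap, 25 mm across, 63 mm tall, standing beyond the free end of the short-lever handle. Origin at the centre of its underside.
- brown_bottle: Bystander: brown glass bottle with a blue cap, 60 mm across, 121 mm tall, at the left of the work. Origin at the centre of its underside.
- grey_cap_bottle: Bystander: translucent bottle with a pale cap, 66 mm across, 137 mm tall, at the right of the work. Origin at the centre of its underside.
- tape_roll: Bystander: yellow roll of tape lying flat, 76 mm across, 19 mm high, near the robot. Origin at the centre of its underside.
- red_cap_bottle: Bystander: white bottle with a red cap, 74 mm across, 161 mm tall, behind the handles. Origin at the centre of its underside.

How it is judged (in metres and radians):
On the way, in this order (a step that is already met when the one before it is completed fails the run):
1. the fingers hold the long lever in against its stop for half a second, the short lever being out (value of joint long_lever above 0.27 rad and contact force between the fingers and long_lever above 1.5 N and value of joint short_lever below 0.04 rad), for 0.5 s.
2. the long lever is let go and back out, the short lever still out (value of joint each of long_lever, short_lever below 0.04 rad and contact force between the fingers and long_lever below 0.2 N), for 0.2 s.
At the end, for the whole second after the job is handed in: The fingers hold the short lever against its stop (joint over 0.36 of 0.40 rad, pushed with at least 1.5 N, at rest); the long lever is back out (under 0.04 rad) and not touched (value of joint short_lever above 0.36 rad and contact force between the fingers and short_lever above 1.5 N and value of joint long_lever below 0.04 rad and contact force between the fingers and long_lever below 0.2 N and velocity of joint short_lever below 0.1 rad/s); the arm keeps its last pose, push and grip.
It fails at once if a lever is pushed with more than 35 N (contact force between the fingers and long_lever above 35 N or contact force between the fingers and short_lever above 35 N).
It fails at once if the robot touches a grip bar (lever and bar squeezed together, handle grasped) (contact force between the arm and long_bar above 1 N or contact force between the arm and short_bar above 1 N).
It fails at once if a lever is pinched, straddled or hooked instead of pushed from outside ((contact force between the fingers and long_lever above 0.5 N and x of the grasp point in the frame of long_pad above -0.004 m) or (contact force between the fingers and short_lever above 0.5 N and x of the grasp point in the frame of short_pad above -0.004 m)).
It fails at once if both levers are pressed in together (value of joint each of long_lever, short_lever above 0.1 rad).
It fails at once if a bystander is shifted by more than 20 mm, lifted or tipped (distance of any of clear_vial, orange_vial, brown_bottle, grey_cap_bottle, tape_roll, red_cap_bottle from where it was at the start of the episode above 0.02 m or angle between any of clear_vial, orange_vial, brown_bottle, grey_cap_bottle, tape_roll, red_cap_bottle's own z axis and vertical above 0.3 rad).
It also fails if it takes over 48 s, if anything falls off the work surface, if the arm or the gripper's body presses on something with over 40 N, if the wrist force passes 120 N, or if a joint passes its speed limit or range.

ROBOT

A 7-joint arm with a two-finger parallel gripper is mounted at the origin on a cart in front of the work surface, level with it; the furniture and walls round the work are solid. World frame = base frame: x ahead of the robot, y to its left, z up, the work surface at z = 0. Lengths are in mm, angles in rad, forces in N, time in s.
With the tool pointing down it reaches from about 425 to 875 mm from the base axis. Payload 8.4 kg.
Tool frame: the origin (TCP) lies midway between the tips of the shut fingers; the grasp point (between the pads) lies 19 mm behind it; z points along the fingers, y is the line along which they close (so a half turn about z gives the same grasp; the last joint's range is limited). The gripper opens to 85 mm and grips with 20 to 120 N. Pads are 22 mm wide; open, the fingers measure 114 mm over their backs; the gripper's body (76 mm by 85 mm) begins 54 mm behind the grasp point. The pads swing forward as they close: fully open they stand 13 mm farther back than shut.
Start: joints at [1.003, 0.333, 0.04, 1.465, -0.013, 1.343, -0.059], TCP at [293.655, -579.854, 231.308] pointing down, gripper open.
Joint ranges: [-2.58, 2.58], [-0.38, 2.09], [-1.3, 1.39], [0.25, 2.4], [-1.5, 4.64], [0.08, 2.09], [-2.65, 2.65]. Speed limits (rad/s): [2.22, 2.22, 2.79, 2.79, 3.14, 3.14, 3.14].

INTERFACE

Orientations are given as a unit quaternion [x, y, z, w].
In Python, from cell import manip, viewer, ticket, finder gives the robot as it stands.
- The arm moves only by the shell command python3 -m creep 'ROWS' [OPENING]. ROWS is text: rows parted by semicolons, each of 4 numbers parted by spaces: the shift along the tool's x, y, z in mm, then the turn about the tool's z in rad. A call has 1 to 10 rows; each row is the pose to reach, as a shift and turn from the pose commanded when the call began, along the tool's axes at that moment; what a row does not reach only later rows make up. A row lasts 1/12 s, in which the tool goes at most 41.7 mm and 7.16 degrees, less where a joint would pass 70% of its speed; a pose out of reach is approached as far as the arm can. A call with a gripper value outside its range is refused whole. OPENING is the opening, from 0 (shut) to 1 (fully open), set as the call begins (- or left out, the last holds). The fingers move at their own pace and stop on an object; the grip force is fixed at half the most. Time passes only in rows, so rows that repeat a pose let the fingers close. It gives the time, the measured TCP pose, the force and the opening at its end, in the units of the state.
- manip.sense(): the state, without advancing time (a new reading comes with each control period).
- viewer.capture(name): name is "scene" or "top"; returns the picture (480x640x3 uint8, blue, green, red); there is no depth.
- viewer.camera_info(name): a dict with "K" (3x3 intrinsics, pixels), "camera_from_world" (4x4, takes a point from world to camera coordinates). Camera axes: x right, y down, z forward; pixel columns grow to the right and rows downward; lengths in mm; the calibration is good to about 2 mm. A picture is of the moment at which its call begins. camera_info takes no time and is no camera call.
- ticket.hand_in(): hands the job in, once; it reports no verdict.
Trained networks look in the newest picture that a camera, given by its name, has taken for a name from the list of things; names that differ only in an ending like _2 or _b are one class to them, and where a whole thing is asked for, a point or a joint stands for the part that bears it (a point fixed in the world has none). Each returns a list of dicts, best first, with "p" (0 to 1); they miss things now and then, are a little off and sometimes report something else, mostly with a low value. They report only what shows in the picture. A call takes as long as a camera call.
- finder.spot_in(name, camera): "extent" ([left, top, right, bottom] in pixels, round what is visible of it).
- finder.pinpoint(name, camera): "at" ([column, row] in pixels: a listed point, or the origin of a listed thing).
The state is a dict: "clock": time; "joints": joint angles; "dq": joint speeds; "joint_torque": joint torques, N m; "eef_pos": TCP position; "ee_rot": TCP orientation; "force": force on the tool from outside, world axes, zero at the start; "ft_torque": the same for the moment, N m; "gripper_width": opening from 0.0 (shut) to 1.0 (fully open).
Only numpy, scipy, OpenCV 4.12 (cv2) and the standard library are available. Lean on these libraries where they do the work, as an engineer would, in place of code of your own. Each camera call takes 0.05 s, during which the arm holds its last target. There are 200 camera calls.

## Working session

There is one attempt and no reset: what is moved stays moved. The work goes in short steps, Python scripts to look and compute and a shell command to move; the robot and the scene stay as the last step left them, time stands still between calls to the robot, and variables do not carry over. Pictures are saved under pics/ and viewed, on a budget of 10 in all, crops included, one or two more only if the job needs it, and the job is handed in when it is done.

```bash
mkdir -p pics; ls
cat > h.py <<'E'
import numpy as np, cv2
from cell import manip, viewer, ticket, finder
def ray(cam,uv):
    i=viewer.camera_info(cam);K=np.array(i["K"]);T=np.array(i["camera_from_world"])
    R,t=T[:3,:3],T[:3,3]; d=R.T@np.linalg.inv(K)@np.array([*uv,1.]); return -R.T@t,d
def onz(cam,uv,z):
    o,d=ray(cam,uv); return o+d*(z-o[2])/d[2]
def proj(cam,P):
    i=viewer.camera_info(cam);K=np.array(i["K"]);T=np.array(i["camera_from_world"])
    p=K@(T[:3,:3]@np.array(P)+T[:3,3]); return p[:2]/p[2]
E
python3 - <<'E'
from h import *
np.set_printoptions(precision=1,suppress=True)
ims={}
for c in("scene","top"):
    im=viewer.capture(c);cv2.imwrite(f"pics/{c}0.png",im)
    print(c,"cam at",ray(c,(320,240))[0])
    for n,z in(("long_pad",115),("short_pad",115),("long_stand",0),("short_stand",0),("long_bar",0),("short_bar",0),("clear_vial",0),("orange_vial",0),("brown_bottle",0),("grey_cap_bottle",0),("tape_roll",0),("red_cap_bottle",0)):
        for r in finder.pinpoint(n,c)[:2]: print(n,round(r["p"],2),np.array(r["at"]),onz(c,r["at"],z))
print(manip.sense())
E
```

```text
pics
scene cam at [-333.1  586.7  655.6]
long_pad 0.71 [296.5 257.5] [481.9 104.5 115. ]
short_pad 0.66 [372.6 225.3] [ 513.9 -151.   115. ]
long_stand 0.77 [267.5 291.5] [550.8 150.6   0. ]
short_stand 0.84 [356.9 255.1] [ 569.6 -146.5    0. ]
clear_vial 0.76 [317.2 280.7] [521.9  21.    0. ]
orange_vial 0.59 [390.4 243.9] [ 566.5 -270.1    0. ]
brown_bottle 0.57 [190.4 371.7] [389.  408.7   0. ]
brown_bottle 0.4 [301.4 249.6] [686.6 -33.9   0. ]
grey_cap_bottle 0.77 [461.7 250.1] [ 420.8 -414.4    0. ]
tape_roll 0.6 [332.5 311.3] [392.   64.8   0. ]
red_cap_bottle 0.59 [301.6 247.6] [696.5 -40.8   0. ]
red_cap_bottle 0.2 [267.5 291.4] [551.2 150.4   0. ]
top cam at [ 308.2   -0.4 1556.1]
long_pad 0.59 [287.2 265.2] [482.4  96.7 115. ]
short_pad 0.47 [374.7 256.5] [ 501.1 -152.7  115. ]
long_stand 0.76 [275.5 249.5] [545.9 139.8   0. ]
short_stand 0.61 [364.5 240.9] [ 565.9 -135.4    0. ]
long_bar 0.89 [272.7 252. ] [538.3 148.5   0. ]
short_bar 0.92 [371.1 238.1] [ 574.2 -156.1    0. ]
orange_vial 0.64 [411.4 240.6] [ 563.3 -280.5    0. ]
orange_vial 0.42 [314.8 251.7] [536.  19.   0.]
brown_bottle 0.88 [189.1 299.7] [398.5 402.9   0. ]
brown_bottle 0.54 [306.1 300.2] [388.1  48.6   0. ]
grey_cap_bottle 0.81 [457.4 282. ] [ 431.7 -414.4    0. ]
grey_cap_bottle 0.45 [186.7 296. ] [409.9 410.4   0. ]
tape_roll 0.91 [304.5 296.6] [399.1  53.3   0. ]
red_cap_bottle 0.82 [334.5 202.9] [688.7 -46.    0. ]
{'clock': 1.3, 'joints': array([ 1. ,  0.3,  0. ,  1.5, -0. ,  1.3, -0.1]), 'dq': array([ 0., -0., -0.,  0., -0.,  0.,  0.]), 'joint_torque': array([ -0. , -65.8,   1.4, -40.6,   0. ,   0. ,  -0. ]), 'eef_pos': array([ 293.6, -579.8,  231.3]), 'ee_rot': array([ 1. ,  0.2, -0. , -0. ]), 'force': array([-0. ,  0.4,  0.1]), 'ft_torque': array([ 0.,  0., -0.]), 'gripper_width': 1.004148698526896}
```

Run:
```python
import cv2
a=cv2.imread("pics/top0.png")[170:320,220:420];cv2.imwrite("pics/topc.png",cv2.resize(a,None,fx=4,fy=4,interpolation=cv2.INTER_CUBIC))
a=cv2.imread("pics/scene0.png")[180:330,230:430];cv2.imwrite("pics/scenec.png",cv2.resize(a,None,fx=4,fy=4,interpolation=cv2.INTER_CUBIC))
from h import *
print(manip.sense()["ee_rot"].tolist())
```

```text
[0.9726544803430551, 0.23225688463408836, -2.0796780778732495e-05, -3.124328666951301e-05]
```

View pics/topc.png

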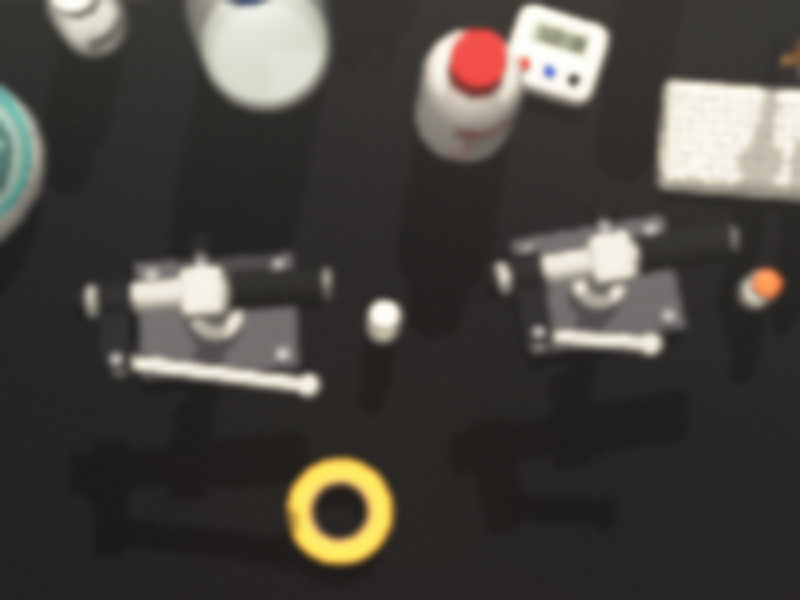

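View pics/scenec.png

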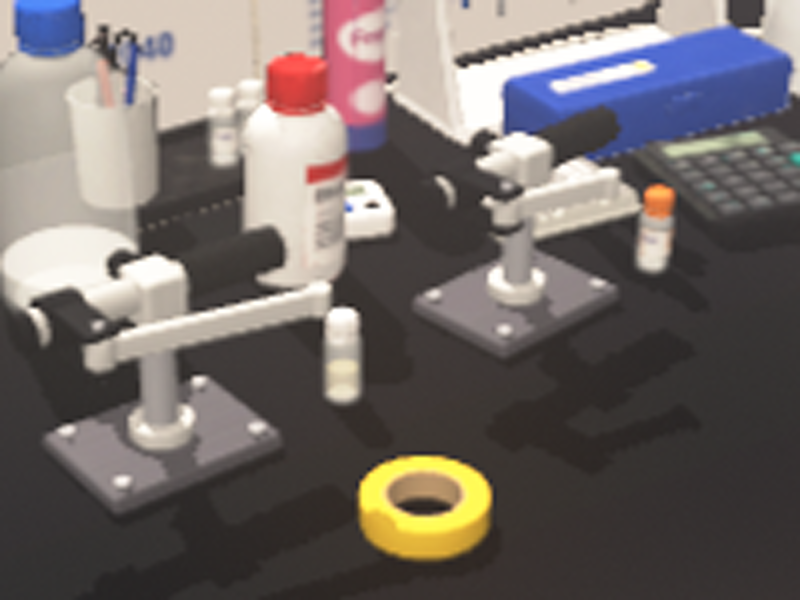

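Top view: long handle on the left, with its pivot at pixel (249,261), lever tip at (297,266) and bar from (243,245) to (301.5,241). Short handle on the right, with its pivot at (355,254), tip at (383,256) and bar from (345.5,239) to (403.5,229). Vials stand past the free ends and the tape is in front of the long lever.

Run:
```python
from h import *
np.set_printoptions(precision=3,suppress=True)
c=lambda u,v:(220+(u-1.5)/4,170+(v-1.5)/4)
D=dict(long=dict(piv=(117,363),tip=(310,384),b0=(92,299),b1=(326,283),L=100,a=.2),short=dict(piv=(539,337),tip=(653,344),b0=(502,275),b1=(734,237),L=60,a=.25))
for n,d in D.items():
    P={k:onz("top",c(*d[k]),118)[:2] for k in("piv","tip","b0","b1")}
    b=P["b1"]-P["b0"]; th=np.arctan2(-b[1],-b[0])-np.pi/2  # bar +y dir = -b
    print(n,P,"barlen",np.linalg.norm(b),"stand yaw from bar",th)
    l=P["piv"]-P["tip"]; tl=np.arctan2(l[1],l[0])-np.pi/2
    print(" lever len",np.linalg.norm(l),"lever yaw",tl,"-> stand",tl+d["a"])
    st=(P["b0"]+P["b1"])/2
    for yaw in (th,):
        R=lambda a:np.array([[np.cos(a),-np.sin(a)],[np.sin(a),np.cos(a)]])
        piv=st+R(yaw)@[-45,62]; pad=piv+R(yaw-d["a"])@[0,-d["L"]]
        print(" piv",piv,"pad out",pad,"pad via lever",P["piv"]+R(tl)@[0,-d["L"]])
# fuse two-view pad triangulation
for n,a,b in(("long",(296.5,257.5),(287.2,265.2)),("short",(372.6,225.3),(374.7,256.5))):
    o1,d1=ray("scene",a);o2,d2=ray("top",b)
    s=np.linalg.lstsq(np.c_[d1,-d2],o2-o1,rcond=None)[0];print(n,o1+s[0]*d1,o2+s[1]*d2)
```

```text
long {'piv': array([498.527, 204.948]), 'tip': array([480.135,  68.441]), 'b0': array([544.939, 222.66 ]), 'b1': array([552.384,  55.812])} barlen 167.0134268230544 stand yaw from bar 0.04459118286150332
 lever len 137.7405965777611 lever yaw -0.13393106677344968 -> stand 0.06606893322655033
 piv [500.942 199.168] pad out [485.464 100.374] pad via lever [485.174 105.844]
short {'piv': array([509.701, -94.901]), 'tip': array([ 502.664, -175.791]), 'b0': array([555.076, -70.001]), 'b1': array([ 578.615, -237.262])} barlen 168.9088752586737 stand yaw from bar 0.13981356857785054
 lever len 81.19569653598849 lever yaw -0.08677708407124252 -> stand 0.16322291592875748
 piv [513.645 -98.508] pad out [ 507.047 -158.144] pad via lever [ 504.501 -154.675]
long [486.273 101.915 112.088] [482.852  96.97  111.342]
short [ 506.975 -144.975  119.442] [ 500.551 -152.288  119.356]
```

```bash
python3 -m creep '31 -27 0 0.05;62 -54 0 0.1;93 -81 0 0.15;124 -108 0 0.2;156 -134 0 0.25;187 -161 0 0.3;218 -188 0 0.35;249 -215 0 0.4;280 -242 0 0.45;311 -268 0 0.469' 0
```

```text
clock: 2.13
eef_pos: [450.4, -198.2, 231.7]
ee_rot: [1.0, -0.002, 0.0, 0.0]
force: [0.9, 0.4, 0.4]
gripper_width: -0.002
```

```bash
python3 -m creep '-2 -34 0 0;-5 -68 0 0;-8 -102 0 0;-10 -136 0 0;-12 -170 0 0;-14 -204 0 0;-16 -238 0 0;-18 -272 0 0;-20 -300 0 0;-20 -300 0 0'; python3 -m creep '0 0 20 0;0 0 50 0;0 0 80 0;0 0 110 0;0 0 130 0;0 0 136 0;0 0 136 0;0 0 136 0'
python3 - <<'E'
from h import *
for c in("scene","top"):
    im=viewer.capture(c);cv2.imwrite(f"pics/{c}1.png",im)
a=cv2.imread("pics/top1.png")[215:305,230:340];b=cv2.imread("pics/scene1.png")[200:320,230:360]
f=lambda x:cv2.resize(x,(390,340),interpolation=cv2.INTER_CUBIC)
cv2.imwrite("pics/m1.png",np.hstack([f(a),f(b)]))
E
```

```text
clock: 2.97
eef_pos: [429.3, 105.6, 231.9]
ee_rot: [1.0, 0.004, 0.001, -0.001]
force: [-0.7, -0.4, -0.0]
gripper_width: -0.0
clock: 3.63
eef_pos: [430.6, 99.9, 96.2]
ee_rot: [1.0, -0.0, 0.0, -0.0]
force: [0.1, 0.1, -0.8]
gripper_width: -0.003
```

View pics/m1.png

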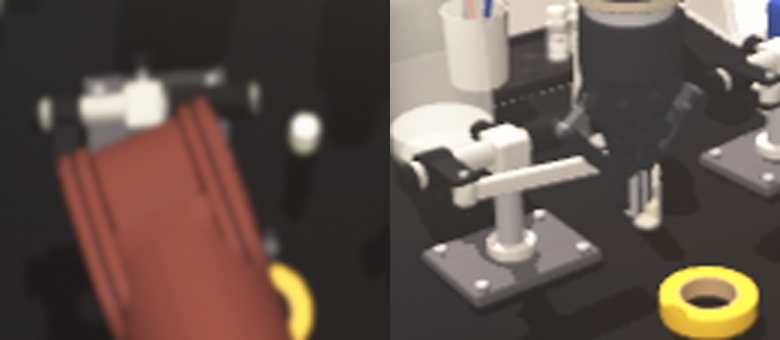

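The closed fingers are upright in front of the long lever's outer half and clear of the vial and tape. Moving in.

```bash
python3 -m creep '8 0 0 0;16 0 0 0;24 0 0 0;28 0 0 0;28 0 0 0;28 0 0 0'; python3 -m creep '4 0 0 0;8 0 0 0;12 0 0 0;16 0 0 0;16 0 0 0;16 0 0 0';python3 -m creep '4 0 0 0;8 0 0 0;10 0 0 0;10 0 0 0;10 0 0 0'
```

```text
clock: 4.23
eef_pos: [458.2, 99.9, 95.2]
ee_rot: [1.0, -0.0, -0.0, -0.0]
force: [0.5, 0.5, 0.8]
gripper_width: 0.0
clock: 4.73
eef_pos: [474.1, 99.7, 95.2]
ee_rot: [1.0, -0.0, -0.0, -0.0]
force: [-0.6, -0.7, 0.7]
gripper_width: -0.002
clock: 5.15
eef_pos: [484.1, 99.6, 95.2]
ee_rot: [1.0, -0.0, -0.0, 0.0]
force: [-3.0, -1.5, -0.2]
gripper_width: 0.001
```

```bash
python3 -m creep '3 0 0 0;6 0 0 0;9 0 0 0;9 0 0 0;9 0 0 0';python3 -m creep '2 0 0 0;4 0 0 0;4 0 0 0;4 0 0 0'; python3 -m creep '2 0 0 0;2 0 0 0;2 0 0 0'
```

```text
clock: 5.57
eef_pos: [493.1, 99.8, 95.2]
ee_rot: [1.0, -0.0, -0.0, -0.0]
force: [-2.2, -0.6, -0.0]
gripper_width: -0.002
clock: 5.9
eef_pos: [497.0, 100.0, 95.3]
ee_rot: [1.0, -0.0, -0.0, -0.0]
force: [-3.3, 0.8, -0.2]
gripper_width: 0.005
clock: 6.15
eef_pos: [498.2, 100.1, 95.1]
ee_rot: [1.0, 0.0, -0.001, -0.0]
force: [-6.3, 0.9, 1.8]
gripper_width: 0.002
```

```bash
python3 -m creep '1 0 0 0;1 0 0 0;1 0 0 0;1 0 0 0';  python3 -m creep '1 0 0 0;1 0 0 0;1 0 0 0;1 0 0 0;1 0 0 0;1 0 0 0'
```

```text
clock: 6.48
eef_pos: [498.4, 100.1, 95.0]
ee_rot: [1.0, 0.0, -0.002, 0.0]
force: [-11.3, 1.1, 4.2]
gripper_width: 0.001
clock: 6.98
eef_pos: [498.5, 100.1, 94.9]
ee_rot: [1.0, 0.0, -0.003, 0.0]
force: [-16.1, 1.7, 8.5]
gripper_width: 0.006
```

Run:
```python
from h import *
im=viewer.capture("scene");cv2.imwrite("pics/scene2.png",im)
cv2.imwrite("pics/s2.png",cv2.resize(im[200:300,230:360],None,fx=5,fy=5,interpolation=cv2.INTER_CUBIC)); print(manip.sense()["force"],manip.sense()["eef_pos"])
```

```text
[-14.06752692   1.18905261   8.5276137 ] [498.48069752 100.12644709  94.92227982]
```

View pics/s2.png

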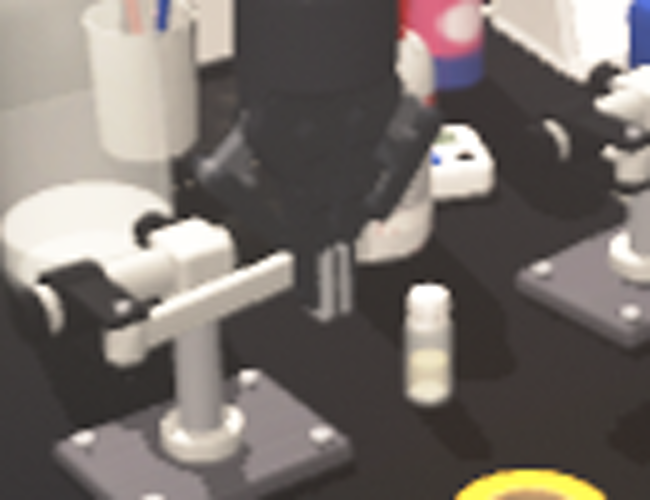

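The lever is pressed in and stalled: 2 mm more command moved it only 0.3 mm while the force rose to 14–16 N. Visually it sits close alongside the bar. Holding a little longer, then releasing.

```bash
python3 -m creep '0 0 0 0;0 0 0 0;0 0 0 0;0 0 0 0;0 0 0 0'; python3 -m creep '-4 0 0 0;-10 0 0 0;-18 0 0 0;-28 0 0 0;-40 0 0 0;-55 0 0 0;-70 0 0 0;-70 0 0 0;-70 0 0 0;-70 0 0 0'
python3 - <<'E'
from h import *
im=viewer.capture("scene");cv2.imwrite("pics/scene3.png",im)
cv2.imwrite("pics/s3.png",cv2.resize(im[200:300,230:360],None,fx=5,fy=5,interpolation=cv2.INTER_CUBIC))
E
```

```text
clock: 7.45
eef_pos: [498.5, 100.1, 94.9]
ee_rot: [1.0, 0.0, -0.003, 0.0]
force: [-15.4, 0.3, 7.3]
gripper_width: 0.003
clock: 8.28
eef_pos: [432.0, 99.7, 95.9]
ee_rot: [1.0, -0.0, 0.001, -0.0]
force: [-0.6, -0.3, -0.1]
gripper_width: -0.002
```

View pics/s3.png

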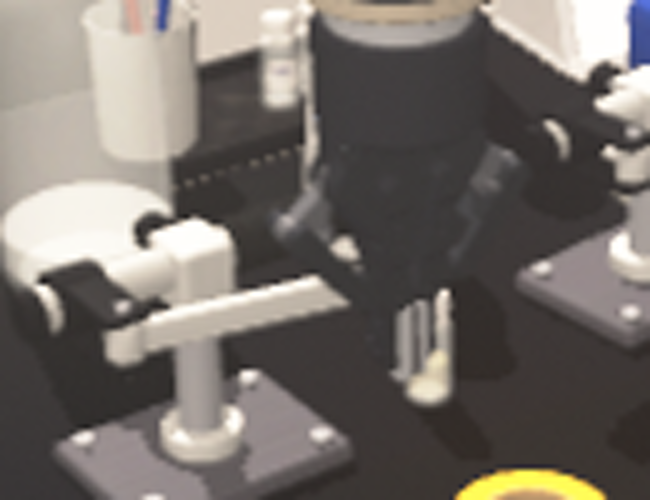

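The long lever is back out. Moving across to the short lever, where the path at this height is clear.

```bash
python3 -m creep '2 20 0 0;4 50 0 -0.02;6 82 0 -0.05;8 114 0 -0.08;10 146 0 -0.11;12 178 0 -0.14;14 210 0 -0.17;14 240 0 -0.2;14 257 0 -0.2;14 257 0 -0.2'; python3 -m creep '0 0 0 0;0 0 0 0'
python3 - <<'E'
from h import *
im=viewer.capture("scene");cv2.imwrite("pics/scene4.png",im)
cv2.imwrite("pics/s4.png",cv2.resize(im[180:300,280:430],None,fx=5,fy=5,interpolation=cv2.INTER_CUBIC))
E
```

```text
clock: 9.17
eef_pos: [445.1, -161.8, 95.2]
ee_rot: [0.995, 0.097, 0.0, 0.0]
force: [-1.3, -0.5, -0.5]
gripper_width: 0.002
clock: 9.33
eef_pos: [445.4, -156.6, 95.2]
ee_rot: [0.995, 0.1, 0.0, -0.0]
force: [0.2, 0.3, 0.4]
gripper_width: 0.001
```

View pics/s4.png

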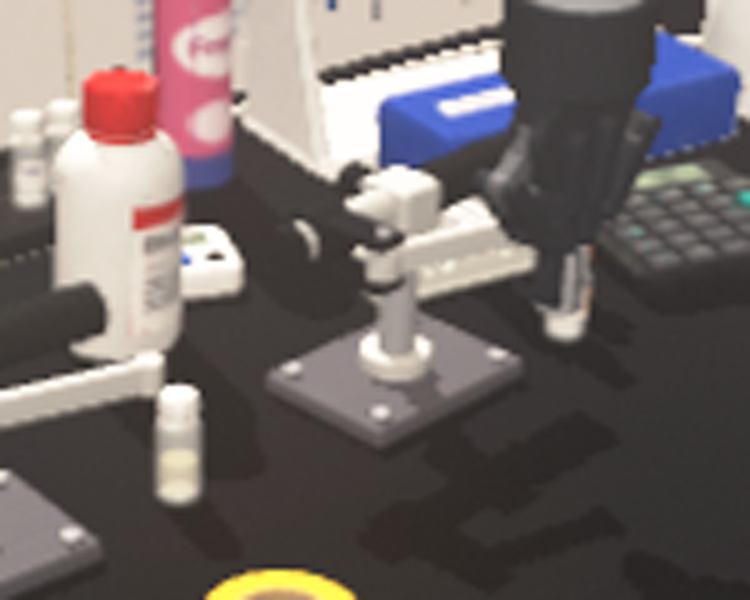

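Long lever fully out; the fingers are in front of the short lever's outer end. Pressing straight along world x.

```bash
python3 -m creep '9 2 0 0;18 4 0 0;27 5.5 0 0;34 7 0 0;37 7.5 0 0;37 7.5 0 0;37 7.5 0 0'; python3 -m creep '4 1 0 0;8 1.6 0 0;12 2.4 0 0;12 2.4 0 0;12 2.4 0 0';python3 -m creep '4 1 0 0;8 1.6 0 0;8 1.6 0 0;8 1.6 0 0'
```

```text
clock: 9.97
eef_pos: [482.8, -157.1, 95.1]
ee_rot: [0.995, 0.1, -0.0, -0.0]
force: [0.3, -0.4, -0.3]
gripper_width: 0.0
clock: 10.38
eef_pos: [495.0, -157.4, 95.3]
ee_rot: [0.995, 0.1, -0.0, -0.0]
force: [-1.7, -1.5, 0.8]
gripper_width: -0.004
clock: 10.72
eef_pos: [503.3, -157.2, 95.3]
ee_rot: [0.995, 0.1, -0.0, -0.0]
force: [-2.1, -0.3, 0.8]
gripper_width: -0.001
```

```bash
python3 -m creep '3 0.6 0 0;5 1 0 0;5 1 0 0;5 1 0 0'; python3 -m creep '2 0.4 0 0;2 0.4 0 0;2 0.4 0 0;2 0.4 0 0'; python3 -m creep '2 0.4 0 0;2 0.4 0 0;2 0.4 0 0;2 0.4 0 0'
```

```text
clock: 11.05
eef_pos: [508.2, -156.9, 95.2]
ee_rot: [0.995, 0.1, -0.0, -0.0]
force: [-3.0, 1.6, 0.5]
gripper_width: -0.003
clock: 11.38
eef_pos: [510.2, -157.1, 95.2]
ee_rot: [0.995, 0.1, -0.0, -0.0]
force: [-3.1, 0.5, -0.5]
gripper_width: 0.004
clock: 11.72
eef_pos: [512.3, -157.2, 95.3]
ee_rot: [0.995, 0.1, -0.0, -0.0]
force: [-3.5, 1.5, -0.6]
gripper_width: 0.003
```

```bash
python3 -m creep '1.5 0.3 0 0;1.5 0.3 0 0;1.5 0.3 0 0;1.5 0.3 0 0'
```

```text
clock: 12.05
eef_pos: [513.4, -157.2, 95.2]
ee_rot: [0.995, 0.1, -0.001, -0.0]
force: [-5.9, 0.9, 1.8]
gripper_width: 0.005
```

```bash
python3 -m creep '1 0.2 0 0;1 0.2 0 0;1 0.2 0 0;1 0.2 0 0'; python3 -m creep '0.5 0.1 0 0;0.5 0.1 0 0;0.5 0.1 0 0;0.5 0.1 0 0;0.5 0.1 0 0;0.5 0.1 0 0;0.5 0.1 0 0'
python3 - <<'E'
from h import *
im=viewer.capture("scene");cv2.imwrite("pics/scene5.png",im)
cv2.imwrite("pics/s5.png",cv2.resize(im[180:300,280:430],None,fx=5,fy=5,interpolation=cv2.INTER_CUBIC));print(manip.sense()["force"])
E
```

```text
clock: 12.38
eef_pos: [513.5, -157.3, 95.1]
ee_rot: [0.995, 0.1, -0.001, -0.0]
force: [-10.2, 1.5, 4.6]
gripper_width: 0.001
clock: 12.97
eef_pos: [513.6, -157.3, 95.0]
ee_rot: [0.995, 0.1, -0.002, -0.0]
force: [-12.5, 1.8, 6.2]
gripper_width: -0.0
[-12.50924348   1.33239907   5.81843041]
```

View pics/s5.png

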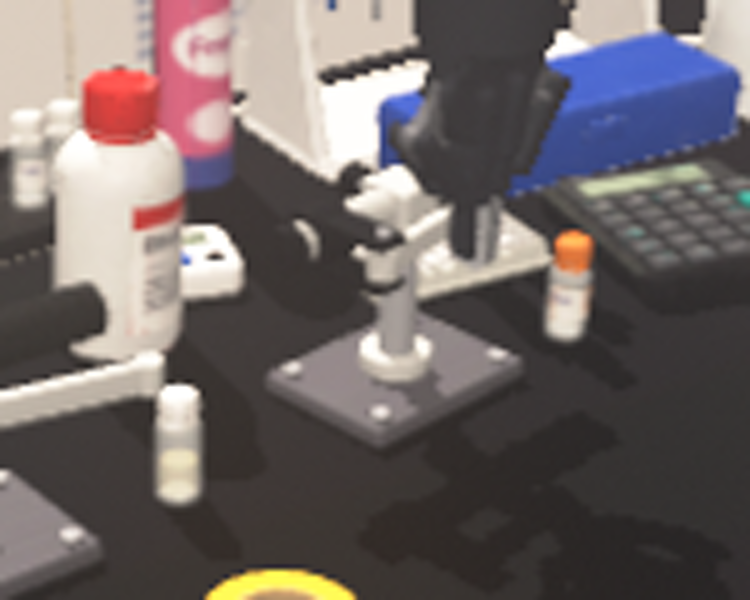

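Short lever pressed in and stalled at 12.5 N; the long lever is out and the vials are where they stood.

```bash
python3 -c "
from cell import ticket
print(ticket.hand_in())"
```

```text
the job is handed in; nothing more can be done
None
```

I pressed both levers in against their stops, one after the other, and handed the job in at about 13 s with the short lever still held. No verdict is given, so the result below rests on my own readings.

- **Long lever:** I pushed it with the outside of the closed fingers until it stopped moving, at tool x of about 498.5 mm. I held it there for about 1.3 s, with the force at most 16 N. After release, the picture showed it fully back out.
- **Short lever:** I pushed it the same way. It stopped at tool x of about 513.6 mm and was held with about 12.5 N when I handed in. The last picture shows the long lever out and untouched.
- **Surroundings:** The two vials, the red-cap bottle and the tape look unmoved. The last picture does not show the brown bottle or the grey-cap bottle, but the arm passed well clear of both.

**Checks that disagreed or are indirect:**
- **Stop positions:** Both came about 1.5–2.5 mm before my camera-based estimates, which is close to the calibration error.
- **Lever angles:** I judged them from the steep force rise and the pictures, as they cannot be read directly.
- **Upward force:** At both stops I also read a vertical force of 6–8 N. I took it to be friction or a slight tilt of the tool, and did not check further.

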